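# Hang the finds-drying screen on its two gate hooks

### The job

Lift the finds-drying screen out of its wooden rest by its green handle and hang it on the drip stand: press its rod down into both hooks until both red gates have sprung shut over it. Before you let go, check that both sides have caught: lift it gently against the two shut gates, with about 1.5 kg of pull beyond its own weight shared between the hooks, and at no time load either hook with more than 1.5 kg, pushing or pulling. Then set it back down into the hooks and let go, leaving the pot, the tape and the stapler where they are.

Things in the scene. Friction and masses are not known exactly. Their poses are not given: they have to be found in the camera images.
- stand: Drip stand, fixed: grey tray 170 x 330 x 20 mm, two blue 40 mm posts with tops 244 mm above the table, low orange brace behind. Origin: centre of the tray's underside. x points to the front, where the hooks are: the side away from the robot (within 0.25 rad of straight ahead). Posts at y = +-130, their front faces at x = -18 mm; between them nothing is higher than 90 mm.
- rest: Wooden parking rest, fixed: board 120 x 260 x 12 mm with two pairs of blocks, tops 52 mm above the table, that leave a 16 mm slot along y. The screen stands upright in the slot on its lower rail; lift it straight up by 45 mm or more to free it. Origin: centre of the underside.
- hook_a: Upturned J hook of 8 mm steel bar on the front of one post (either post). Origin: lowest inside point of its bowl, 163 to 178 mm above the table; the two hooks differ in height. x points away from the post to the nose, z up. Throat 24 mm wide inside (x -12 to +12); nose tip at x = 24, 46 mm above the origin, leaning outward. The rod lies home with its axis 5 mm above the origin.
- hook_b: The other hook, same shape, 260 mm from hook_a. Both hooks sit in slots with 7 mm of vertical play and start anywhere in it. A hook slides stiffly (about 1 N down, 3 N up), sinks to its lower stop as the rod is pressed in and rises with the lifted rod and gate to its upper stop. The stops are hard; their heights cannot be seen, only felt.
- gate_a (a joint): Red spring gate over hook_a's mouth, 22 x 14 x 3 mm, hinged on the post side (hook x = -10, z = 34 mm), sloping 16 degrees down to the nose. Value: opening in rad, 0 shut, up to 1.3; it opens downward only. The rod, pressed on it with about 5 N (more when nearer the post), swings it to about 0.7 and slips past; it springs shut once the rod's axis is some 11 mm above the hook's origin.
- gate_b (a joint): The same gate on hook_b, stiffer: about 7 N. A rod lifted in a hook meets its shut gate with its axis 22 to 25 mm above the hook's origin; the gate does not give upward.
- screen: Drying screen, 0.36 to 0.56 kg, either side may face front: a steel rod 10 mm thick and 310 mm long, with black end caps (18 mm wide, beyond y = +-153), carrying a wire-mesh panel 200 mm wide, 10 mm thick, reaching 140 mm below the rod's axis, and a green handle above. Origin: on the rod's axis at mid-length; y along the rod, z up.
- ear_1 (a point): Point on the rod's axis at y = +130 mm: the bare end of the rod, outside the panel, that goes into a hook.
- ear_2 (a point): Point on the rod's axis at y = -130 mm: the other bare end. Either ear may go into either hook.
- grip (a point): Grasp point in the middle of the green handle, 36 mm above the rod's axis. The handle is 16 mm thick (along x), 80 mm long (along y), its top 58 mm above the rod's axis; pinch it from above across its thickness.
- pot: Bystander: loose terracotta bowl, 96 mm wide, 60 high, standing on the paper. Origin: centre of the underside. Leave it alone.
- tape: Bystander: loose roll of tape lying flat, 90 mm wide, 24 high. Origin: centre of the underside. Leave it alone.
- stapler: Bystander: loose blue stapler, 150 x 36 x 47 mm. Origin: centre of the underside. Leave it alone.

How it is judged:
By the outcome, as a careful person would: the job done as asked, in the order asked, and still so for the second after the job is handed in, with the robot touching nothing.
It also fails if it takes over 72 s, if anything falls off the work surface, if the arm or the gripper's body presses on something with over 40 N, if the wrist force passes 120 N, or if a joint passes its speed limit or range.

### The arm

A 6-joint arm with a two-finger parallel gripper is mounted at the origin on the work surface. World frame = base frame: x ahead of the robot, y to its left, z up, the work surface at z = 0. Lengths are in m, angles in rad, forces in N, time in s.
With the tool pointing down it reaches from about 0.375 to 0.925 m from the base axis. Payload 5.7 kg.
Tool frame: the origin (TCP) lies midway between the tips of the shut fingers; the grasp point (between the pads) lies behind it (r.grip_depth is the z of the grasp point in the tool frame, in m); z points along the fingers, y is the line along which they close (so a half turn about z gives the same grasp; the last joint's range is limited). The gripper opens to 88 mm and grips with 3 to 60 N. Pads are 20 mm wide; open, the fingers measure 115 mm over their backs; the gripper's body (75 mm by 178 mm) begins 61 mm behind the grasp point.
Start: joints at [1.179, 0.359, 1.51, -0, 1.272, -0.115], TCP at [0.164, 0.577, 0.223] pointing down, gripper open.
Joint ranges: [-2.97, 2.97], [-1.01, 2.36], [0.21, 2.38], [-0.96, 4.11], [0.2, 2.71], [-2.98, 2.98]. Speed limits (rad/s): [2.39, 2.39, 3.14, 3.14, 3.14, 3.14].

### API

Orientations are given as a unit quaternion [w, x, y, z].
In Python, from plant import r, cams gives the robot as it stands (r), with the cameras (cams).
- The arm moves only by the tool steer_hand, called after "Call:" by a JSON object that holds its "name" and its "arguments". Schema: {"type":"object","properties":{"offsets":{"type":"array","items":{"type":"object","properties":{"rot":{"type":"array","items":{"type":"number"},"minItems":3,"maxItems":3},"pos":{"type":"array","items":{"type":"number"},"minItems":3,"maxItems":3},"finger_gap":{"type":"number"}},"additionalProperties":false,"required":["finger_gap"]},"minItems":1,"maxItems":20},"grip_force":{"type":"number"},"only":{"type":"string"},"quiet":{"type":"boolean"},"lines":{"type":"string"}},"required":["offsets"],"additionalProperties":false}. offsets is a list of rows, 1 to 20 of them, each an object with the fields rot (a list: a rotation vector rx, ry, rz in fractions of the full range, 1 being pi rad), pos (a list: dx, dy, dz in shares of the most that a row can go, 1 being 50 mm), finger_gap (the finger opening in m); a field left out counts as zero (the opening has to be given); each row shifts and turns the commanded pose from where the row before left it, along the tool's axes as they then stand; what a row does not reach is not made up. A row lasts 1/10 s, in which the tool goes at most 0.05 m and 0.15 rad, less where a joint would pass 70% of its speed; a pose out of reach is approached as far as the arm can. The fingers move at their own pace and stop on an object; grip_force is the grip in N (left out, the last holds). Time passes only in rows, so rows that do not move let the fingers close. The tool returns the time, the measured TCP pose, the force, the opening and the grip force at its end. only (a regular expression) keeps the lines of the reply that match it, lines (a string "A,B") keeps lines A to B, and quiet returns only ok. Shift and turn numbers lie between -1 and 1, and a call with a number outside is refused. Input that does not fit is refused with a message, and nothing moves.
- r.sense(): the state, without advancing time (a new reading comes with each control period).
- cams.camera(name): name is "side" or "top" or "wrist"; returns the picture (480x640x3 uint8, red, green, blue); there is no depth.
- cams.get_calibration(name): a dict with "fx", "fy", "cx", "cy" (pixels), "R" (3x3) and "t" (3): a world point X has camera coordinates R X + t; the wrist camera has in their place "mount" (4x4, takes a point from camera to tool coordinates, whose origin is the TCP and whose axes are the flange's). Camera axes: x right, y down, z forward; pixel columns grow to the right and rows downward; lengths in m; the calibration is good to about 2 mm. A picture is of the moment at which its call begins: read the wrist's pose just before it. get_calibration takes no time and is no camera call.
- r.hand_in(): hands the job in; it is judged then, once.
The state is a dict: "time": time; "joints": joint angles; "dq": joint speeds; "effort": joint torques, N m; "tool_pos": TCP position; "tcp_rot": TCP orientation; "contact_force": force on the tool from outside, world axes, zero at the start; "wrist_torque": the same for the moment, N m; "width": finger opening in m; "grip_force": force on a finger pad.
Only numpy, scipy, OpenCV 4.12 (cv2) and the standard library are available. Lean on these libraries where they do the work, as an engineer would, in place of code of your own. Each camera call takes 0.05 s, during which the arm holds its last target. There are 200 camera calls.

## Working session

There is one attempt and no reset: what is moved stays moved. The work goes in short steps, Python scripts to look and compute and a tool call to move; the robot and the scene stay as the last step left them, time stands still between calls to the robot, and variables do not carry over. Pictures are saved under pics/ and viewed, at most 10 in all, crops included, and the job is handed in when it is done.

```bash
ls; mkdir -p pics; python3 - <<'E'
from plant import r, cams
import cv2
s=r.sense(); print({k:s[k] for k in ('time','tool_pos','tcp_rot','contact_force','width')}, r.grip_depth)
for n in ('side','top','wrist'):
    im=cams.camera(n); cv2.imwrite(f'pics/{n}0.png',im[:,:,::-1]); print(n,cams.get_calibration(n))
E
```

```text
pics
plant.py
{'time': 0.0, 'tool_pos': array([0.16370139, 0.57651471, 0.22182464]), 'tcp_rot': array([-2.41148701e-04,  1.37972000e-01,  9.90435710e-01, -8.79284716e-04]), 'contact_force': array([ 0.50325128, -0.89239675, -0.31439036]), 'width': 0.08805138270302383} -0.0187
side {'fx': 523.5415551132369, 'fy': 523.5415551132369, 'cx': 323.7988976572547, 'cy': 234.00435049050174, 'R': array([[-0.78347075, -0.62131035,  0.01212553],
       [-0.49516059,  0.61236857, -0.61629597],
       [ 0.37548577, -0.48885395, -0.78742127]]), 't': array([0.44753017, 0.35709139, 0.94935838])}
top {'fx': 458.48070720616886, 'fy': 458.48070720616886, 'cx': 315.5318656285079, 'cy': 239.0787845033162, 'R': array([[-0.00817497, -0.99993206, -0.00830887],
       [-0.98516624,  0.009478  , -0.17134073],
       [ 0.17140784,  0.00678491, -0.98517679]]), 't': array([0.02765617, 0.58613533, 0.97424353])}
wrist {'fx': 387.4502814112404, 'fy': 387.4502814112404, 'cx': 315.57244112424183, 'cy': 240.83808239234543, 'mount': array([[ 4.50923383e-04, -9.53711630e-01, -3.00722335e-01,
         8.19956468e-02],
       [ 9.99999769e-01,  2.77042049e-04,  6.20855299e-04,
         2.11780591e-04],
       [-5.08804188e-04, -3.00722545e-01,  9.53711535e-01,
        -1.62481778e-01],
       [ 0.00000000e+00,  0.00000000e+00,  0.00000000e+00,
         1.00000000e+00]])}
```

View pics/side0.png

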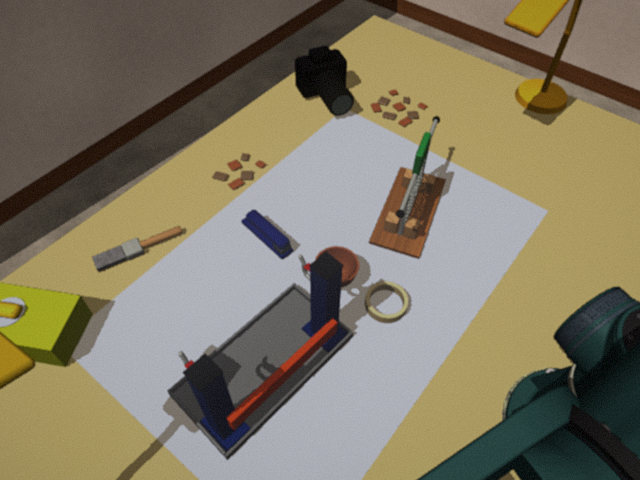

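View pics/top0.png

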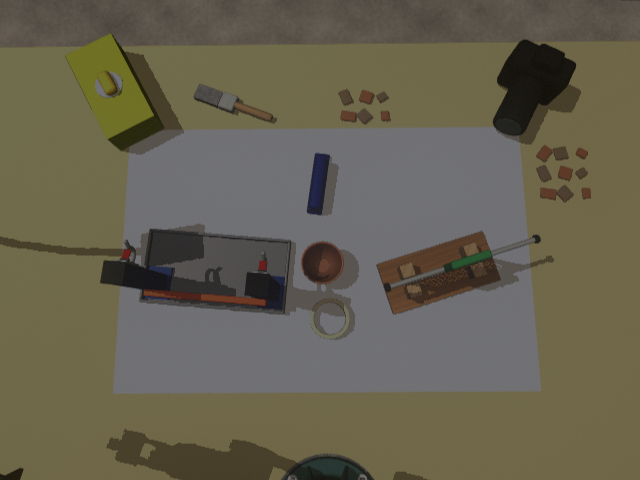

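The side and top views show the stand at image left: gates near (186,360) and (306,266) in side, (126,253) and (263,266) in top. The screen stands in its rest at right, with caps at top (387,287) and (537,239), and the green handle around (469,260). The bystanders lie between them. I'll zoom in on both, one montage for both views.

```bash
cat > h.py <<'E'
import numpy as np, cv2
from scipy.spatial.transform import Rotation as Ro
from plant import r, cams
def cam(n, st=None):
    c=cams.get_calibration(n)
    if n!='wrist': return c,np.array(c['R']),np.array(c['t'])
    q=st['tcp_rot']; T=np.eye(4); T[:3,:3]=Ro.from_quat([q[1],q[2],q[3],q[0]]).as_matrix(); T[:3,3]=st['tool_pos']
    W=np.linalg.inv(T@np.array(c['mount'])); return c,W[:3,:3],W[:3,3]
def ray(C,uv):
    c,R,t=C; d=R.T@np.array([(uv[0]-c['cx'])/c['fx'],(uv[1]-c['cy'])/c['fy'],1.]); return -R.T@t,d/np.linalg.norm(d)
def tri(*obs):
    A=np.zeros((3,3));b=np.zeros(3);L=[]
    for C,uv in obs:
        o,d=ray(C,uv);P=np.eye(3)-np.outer(d,d);A+=P;b+=P@o;L.append((o,P))
    X=np.linalg.solve(A,b); return X,[round(1000*np.linalg.norm(P@(X-o)),1) for o,P in L]
def onz(C,uv,z):
    o,d=ray(C,uv); return o+d*(z-o[2])/d[2]
def proj(C,X):
    c,R,t=C;p=R@np.array(X)+t;return np.array([c['fx']*p[0]/p[2]+c['cx'],c['fy']*p[1]/p[2]+c['cy']])
def mask(im,name):
    h=cv2.cvtColor(im,cv2.COLOR_RGB2HSV);H,S,V=cv2.split(h)
    return {'green':(H>45)&(H<75)&(S>150)&(V>60),'red':((H<6)|(H>174))&(S>170)&(V>80),'black':(V<25)}[name].astype(np.uint8)
def blobs(m,off=(0,0),amin=6):
    n,l,s,c=cv2.connectedComponentsWithStats(m)
    return [(int(s[i,4]),(c[i]+off).round(1).tolist()) for i in range(1,n) if s[i,4]>=amin]
E
python3 - <<'E'
import cv2,numpy as np
from h import *
S=cv2.imread('pics/side0.png');T=cv2.imread('pics/top0.png')
def cr(im,u,v,w,h): return cv2.resize(im[v:v+h,u:u+w],(400,300),interpolation=cv2.INTER_CUBIC)
m=np.vstack([np.hstack([cr(S,160,240,200,150),cr(S,360,100,200,150)]),np.hstack([cr(T,95,200,200,150),cr(T,370,200,200,150)])])
cv2.imwrite('pics/z1.png',cv2.convertScaleAbs(m,alpha=1.7))
for n,im,box in (('side',S,(360,100,200,150)),('top',T,(370,200,200,150))):
    u,v,w,h=box;c=im[v:v+h,u:u+w,::-1].copy()
    print(n,'green',blobs(mask(c,'green'),(u,v)),'black',blobs(mask(c,'black'),(u,v)))
for n,im,box in (('side',S,(160,240,200,150)),('top',T,(95,200,200,150))):
    u,v,w,h=box;c=im[v:v+h,u:u+w,::-1].copy()
    print(n,'red',blobs(mask(c,'red'),(u,v)))
E
```

```text
side green [(135, [423.3, 144.7])] black []
top green [] black []
side red [(18, [306.9, 266.5]), (30, [324.6, 325.4]), (296, [289.6, 364.0]), (23, [188.7, 364.0])]
top red [(54, [125.7, 253.5]), (51, [262.2, 265.0])]
```

View pics/z1.png

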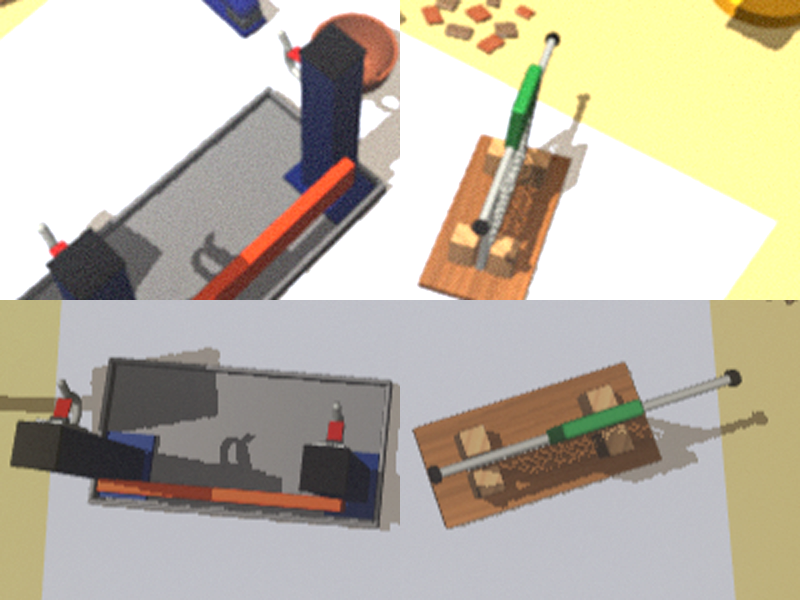

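The montage shows caps at side (400,214)/(436.5,119) and top (387.5,287.5)/(536.5,239). The gates are partly hidden by the posts in the side view. Next I'll triangulate.

```bash
python3 - <<'E'
from h import *
S=cam('side');T=cam('top')
a=tri((S,(400,214)),(T,(387.5,287.5)));b=tri((S,(436.5,119)),(T,(536.5,239)))
print('caps',a,b)
m=(a[0]+b[0])/2;d=a[0]-b[0];print('mid',m,'len',np.linalg.norm(d),'yaw of rod',np.arctan2(d[1],d[0]))
ga=tri((S,(188.7,364)),(T,(125.7,253.5)));gb=tri((S,(306.9,266.5)),(T,(262.2,265)))
print('gates',ga,gb);d=ga[0]-gb[0];print(np.linalg.norm(d),np.arctan2(d[1],d[0]))
im=cv2.imread('pics/top0.png')[:,:,::-1].copy();h=cv2.cvtColor(im,cv2.COLOR_RGB2HSV)
g=((h[...,0]>45)&(h[...,0]<80)&(h[...,1]>120)).astype(np.uint8);g[:200]=0;g[300:]=0
print(blobs(g,amin=30)); ys,xs=np.nonzero(g)
for i in blobs(g,amin=30): print(tri((S,(423.3,144.7)),(T,i[1])))
E
```

```text
caps (array([ 0.47051843, -0.12002157,  0.14837771]), [np.float64(0.2), np.float64(0.2)]) (array([ 0.56459203, -0.42078491,  0.15222888]), [np.float64(0.0), np.float64(0.0)])
mid [ 0.51755523 -0.27040324  0.15030329] len 0.31515593236257305 yaw of rod 1.8739388267720019
gates (array([0.53600435, 0.38137131, 0.20355684]), [np.float64(0.6), np.float64(0.6)]) (array([0.51312508, 0.12353511, 0.19604789]), [np.float64(1.1), np.float64(1.1)])
0.2589581967492573 1.482292469772882
[(269, [470.7, 259.1])]
(array([ 0.51834396, -0.26977006,  0.20374813]), [np.float64(0.5), np.float64(0.5)])
```

The manual's scale: shifts go in shares of 50 mm and turns go in shares of pi rad. Converting my numbers, -0.047 m is -0.94, -0.019 m is -0.38.

Call:
{"name": "steer_hand", "arguments": {"offsets": [{"pos": [0, 0, -0.94], "finger_gap": 0.088}, {"pos": [0, 0, -0.94], "finger_gap": 0.088}, {"pos": [0, 0, -0.94], "finger_gap": 0.088}, {"pos": [0, 0, -0.94], "finger_gap": 0.088}, {"pos": [-0.84, -0.38, 0], "finger_gap": 0.088}, {"pos": [-0.84, -0.38, 0], "finger_gap": 0.088}, {"pos": [-0.84, -0.38, 0], "finger_gap": 0.088}, {"pos": [-0.84, -0.38, 0], "finger_gap": 0.088}, {"pos": [-0.84, -0.38, 0], "finger_gap": 0.088}, {"pos": [-0.84, -0.38, 0], "finger_gap": 0.088}, {"pos": [-0.84, -0.38, 0], "finger_gap": 0.088}, {"pos": [-0.84, -0.38, 0], "finger_gap": 0.088}, {"pos": [-0.84, -0.38, 0], "finger_gap": 0.088}, {"pos": [-0.84, -0.38, 0], "finger_gap": 0.088}, {"pos": [-0.84, -0.38, 0], "finger_gap": 0.088}, {"finger_gap": 0.088}]}}

```text
time: 1.75
tool_pos: [0.555, 0.2458, 0.4093]
tcp_rot: [0.0, 0.141, 0.99, -0.001]
contact_force: [0.2, -0.6, 0.1]
width: 0.0881
grip_force: 0.0
```

```bash
python3 - <<'E'
from h import *
s=r.sense();im=cams.camera('wrist');cv2.imwrite('pics/w1.png',im[:,:,::-1]);np.save('pics/w1.npy',np.r_[s['tool_pos'],s['tcp_rot']])
print(s['tool_pos'],blobs(mask(im,'red')))
E
```

```text
[0.55496665 0.24584018 0.40925187] [(238, [448.9, 146.6]), (197, [181.3, 198.4])]
```

Scaled: -0.045 m is -0.9.

Call:
{"name": "steer_hand", "arguments": {"offsets": [{"pos": [-0.9, 0, 0], "finger_gap": 0.088}, {"pos": [-0.9, 0, 0], "finger_gap": 0.088}, {"finger_gap": 0.088}], "lines": "1,2"}}

```text
time: 2.1
tool_pos: [0.6408, 0.2244, 0.4084]
```

```bash
python3 - <<'E'
from h import *
s=r.sense();im=cams.camera('wrist');cv2.imwrite('pics/w2.png',im[:,:,::-1]);np.save('pics/w2.npy',np.r_[s['tool_pos'],s['tcp_rot']])
print(s['tool_pos'],blobs(mask(im,'red')))
a=cv2.imread('pics/w1.png');a=np.hstack([cv2.resize(x[:, :],(400,300)) for x in (a,im[:,:,::-1])])
def cr(i,u,v): return cv2.resize(i[v-30:v+45,u-50:u+50],(400,300),interpolation=cv2.INTER_CUBIC)
b=np.hstack([cr(cv2.imread('pics/w1.png'),449,147),cr(cv2.imread('pics/w1.png'),181,198)])
cv2.imwrite('pics/z2.png',cv2.convertScaleAbs(np.vstack([a,b]),alpha=1.7))
E
```

```text
[0.64084655 0.22439816 0.40836753] [(326, [455.8, 41.0]), (277, [167.5, 101.2])]
```

View pics/z2.png

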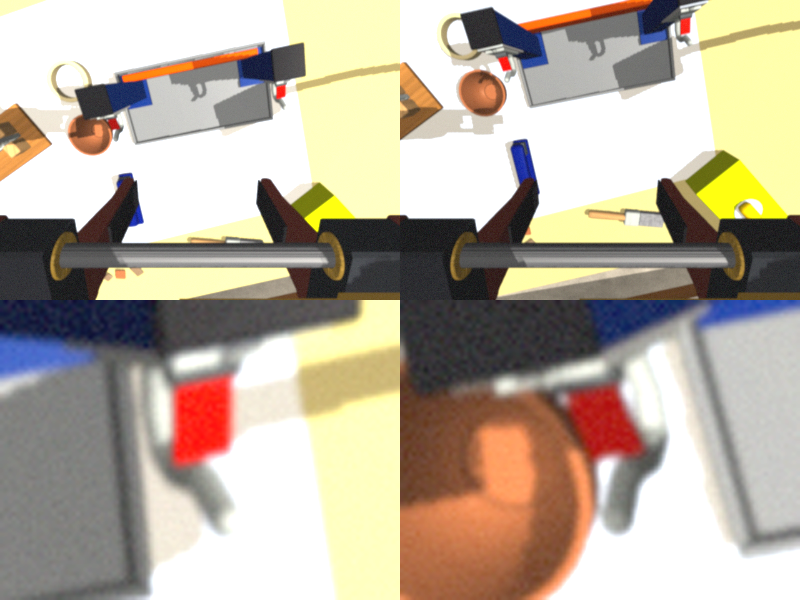

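Both gates are fully visible in both wrist views (w1 (449,147)/(181,198), w2 (456,41)/(168,101)). The hooks run toward the front, and the pot stands clear of and below the right-hand hook.

```bash
python3 - <<'E'
from h import *
def st(f): a=np.load(f);return dict(tool_pos=a[:3],tcp_rot=a[3:])
C1=cam('wrist',st('pics/w1.npy'));C2=cam('wrist',st('pics/w2.npy'));T=cam('top');S=cam('side')
for n,u1,u2,ut in (('L',(448.9,146.6),(455.8,41.),(125.7,253.5)),('R',(181.3,198.4),(167.5,101.2),(262.2,265))):
    print(n,tri((C1,u1),(C2,u2)),tri((C1,u1),(C2,u2),(T,ut)))
# post top edge corners/gate extents via z-plane
s=r.sense();q=s['tcp_rot'];R=Ro.from_quat([q[1],q[2],q[3],q[0]]).as_matrix()
print('toolaxes',R.round(3).tolist())
print('delta to hover (tool)',R.T@(np.array([.5176,-.2704,.30])-s['tool_pos']))
E
```

```text
L (array([0.534075  , 0.37966421, 0.20442059]), [np.float64(0.2), np.float64(0.2)]) (array([0.5342431 , 0.37874051, 0.20786864]), [np.float64(0.7), np.float64(0.5), np.float64(0.7)])
R (array([0.51097336, 0.1231356 , 0.20129199]), [np.float64(0.1), np.float64(0.1)]) (array([0.51117956, 0.12267349, 0.20030197]), [np.float64(0.2), np.float64(0.4), np.float64(0.5)])
toolaxes [[-0.962, 0.274, -0.002], [0.274, 0.962, -0.0], [0.002, -0.001, -1.0]]
delta to hover (tool) [-0.01979107 -0.50985648  0.10937991]
```

Scaled: -0.0463 m is -0.926, 0.01 m is 0.2, 0.1414 rad is 0.045.

Call:
{"name": "steer_hand", "arguments": {"offsets": [{"pos": [-0.04, -0.926, 0], "finger_gap": 0.088}, {"pos": [-0.04, -0.926, 0], "finger_gap": 0.088}, {"pos": [-0.04, -0.926, 0], "finger_gap": 0.088}, {"pos": [-0.04, -0.926, 0], "finger_gap": 0.088}, {"pos": [-0.04, -0.926, 0], "finger_gap": 0.088}, {"pos": [-0.04, -0.926, 0], "finger_gap": 0.088}, {"pos": [-0.04, -0.926, 0], "finger_gap": 0.088}, {"pos": [-0.04, -0.926, 0], "finger_gap": 0.088}, {"pos": [-0.04, -0.926, 0], "finger_gap": 0.088}, {"pos": [-0.04, -0.926, 0], "finger_gap": 0.088}, {"pos": [-0.04, -0.926, 0], "finger_gap": 0.088}, {"rot": [0, 0, 0.045], "pos": [0, 0, 0.2], "finger_gap": 0.088}, {"rot": [0, 0, 0.045], "pos": [0, 0, 0.2], "finger_gap": 0.088}, {"rot": [0, 0, 0.045], "pos": [0, 0, 0.2], "finger_gap": 0.088}, {"rot": [0, 0, 0.045], "pos": [0, 0, 0.2], "finger_gap": 0.088}, {"rot": [0, 0, 0.045], "pos": [0, 0, 0.2], "finger_gap": 0.088}, {"rot": [0, 0, 0.045], "pos": [0, 0, 0.2], "finger_gap": 0.088}, {"rot": [0, 0, 0.045], "pos": [0, 0, 0.2], "finger_gap": 0.088}, {"finger_gap": 0.088}, {"finger_gap": 0.088}]}}

```text
time: 4.15
tool_pos: [0.5196, -0.2691, 0.3412]
tcp_rot: [-0.0, 0.59, 0.808, 0.0]
contact_force: [-0.0, -0.5, 1.2]
width: 0.0878
grip_force: 0.0
```

```bash
python3 - <<'E'
from h import *
s=r.sense();im=cams.camera('wrist');cv2.imwrite('pics/w3.png',cv2.convertScaleAbs(im[:,:,::-1],alpha=1.7));np.save('pics/w3.npy',np.r_[s['tool_pos'],s['tcp_rot']])
C=cam('wrist',s)
g=blobs(mask(im,'green'),amin=40);print(g)
a=np.array([.4705,-.1200,.1504]);b=np.array([.5646,-.4208,.1504])
print('pred caps',proj(C,a),proj(C,b),'handle top ctr',proj(C,[.5176,-.2704,.208]))
E
```

```text
[(1717, [313.4, 224.3])]
pred caps [312.63287894  22.89010056] [311.36165469 357.83806001] handle top ctr [311.29707024 229.00477237]
```

View pics/w3.png

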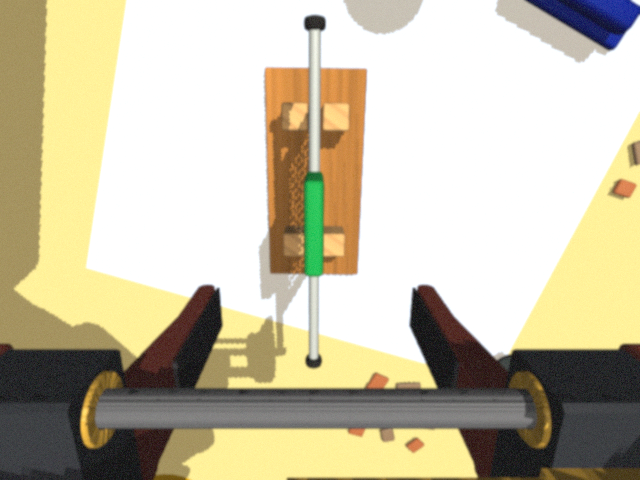

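The wrist view shows the handle at (314,224) and the caps at (315,22) and (313.5,361). That is centred between the fingers to within about 1.5 mm and parallel to the pads, so I can descend.

Scaled: 0.045 m is 0.9, -0.0015 m is -0.03.

Call:
{"name": "steer_hand", "arguments": {"offsets": [{"pos": [0, -0.03, 0.9], "finger_gap": 0.088}, {"pos": [0, 0, 0.9], "finger_gap": 0.088}, {"pos": [0, 0, 0.9], "finger_gap": 0.088}, {"pos": [0, 0, 0.6], "finger_gap": 0.088}, {"pos": [0, 0, 0.18], "finger_gap": 0.088}, {"finger_gap": 0.088}, {"finger_gap": 0.0}, {"finger_gap": 0.0}, {"finger_gap": 0.0}, {"finger_gap": 0.0}, {"finger_gap": 0.0}, {"finger_gap": 0.0}, {"finger_gap": 0.0}, {"finger_gap": 0.0}], "grip_force": 45}}

```text
time: 5.6
tool_pos: [0.5183, -0.2711, 0.1666]
tcp_rot: [-0.0, 0.592, 0.806, -0.0]
contact_force: [0.6, -0.8, -0.1]
width: 0.0273
grip_force: 0.0
```

```bash
python3 -c "
from plant import r, cams
s=r.sense();print(s['tool_pos'],s['wrist_torque'])"
```

```text
[ 0.51834668 -0.27112284  0.16663988] [-0.04455263  0.03683135 -0.02767757]
```

Call:
{"name": "steer_hand", "arguments": {"offsets": [{"finger_gap": 0}, {"finger_gap": 0}, {"finger_gap": 0}, {"finger_gap": 0}, {"finger_gap": 0}]}}

```text
time: 6.1
tool_pos: [0.5184, -0.2711, 0.1666]
tcp_rot: [-0.0, 0.592, 0.806, -0.0]
contact_force: [-0.3, 0.6, -1.2]
width: 0.0162
grip_force: 45.0
```

Call:
{"name": "steer_hand", "arguments": {"offsets": [{"pos": [0, 0, -0.2], "finger_gap": 0}, {"pos": [0, 0, -0.4], "finger_gap": 0}, {"pos": [0, 0, -0.6], "finger_gap": 0}, {"pos": [0, 0, -0.8], "finger_gap": 0}, {"pos": [0, 0, -0.8], "finger_gap": 0}, {"pos": [0, 0, -0.8], "finger_gap": 0}, {"pos": [0, 0, -0.6], "finger_gap": 0}, {"pos": [0, 0, -0.4], "finger_gap": 0}, {"finger_gap": 0}, {"finger_gap": 0}]}}

```text
time: 7.1
tool_pos: [0.5178, -0.2708, 0.3959]
tcp_rot: [-0.001, 0.592, 0.806, -0.0]
contact_force: [0.3, 0.6, -6.0]
width: 0.0156
grip_force: 45.0
```

```bash
python3 - <<'E'
from h import *
s=r.sense();im=cams.camera('wrist');cv2.imwrite('pics/w4.png',cv2.convertScaleAbs(im[:,:,::-1],alpha=1.7))
sd=cams.camera('side');tp=cams.camera('top');cv2.imwrite('pics/s4.png',sd[:,:,::-1]);cv2.imwrite('pics/t4.png',tp[:,:,::-1])
print(s['contact_force'],s['wrist_torque'],s['tool_pos'])
m=np.vstack([np.hstack([cv2.resize(x[:,:,::-1],(400,300)) for x in (im,sd)]),np.hstack([cv2.resize(tp[180:330,370:570,::-1],(400,300)),cv2.resize(sd[40:190,360:560,::-1],(400,300))])])
cv2.imwrite('pics/z4.png',cv2.convertScaleAbs(m,alpha=1.7))
E
```

```text
[ 0.26913943  0.57988917 -6.04205059] [-0.0321392   0.08013044  0.01271871] [ 0.5178473  -0.27079197  0.39590053]
```

View pics/z4.png

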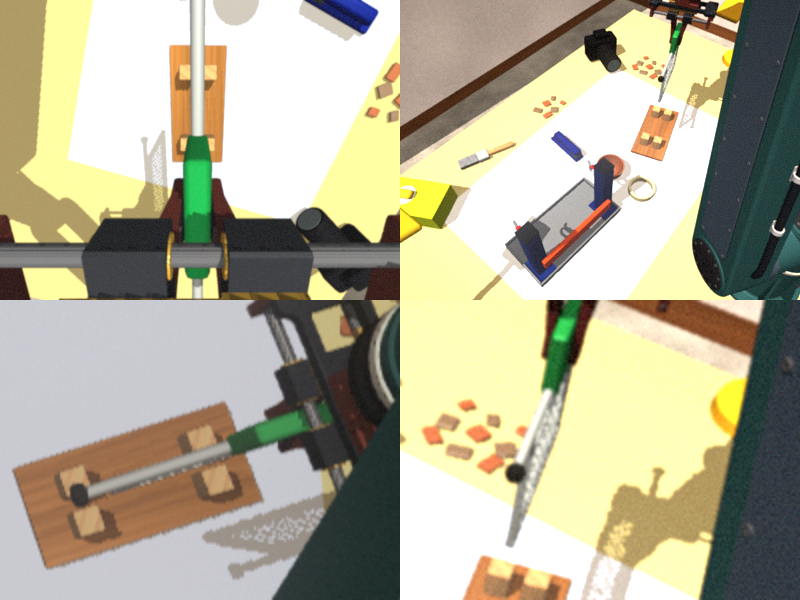

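Screen lifted cleanly and level in the gripper; rest and bystanders are undisturbed. Carry it above the stand.

Scaled: 0.0414 m is 0.828, 0.0135 m is 0.27, 0.1 rad is 0.0318.

Call:
{"name": "steer_hand", "arguments": {"offsets": [{"pos": [0, 0, -0.5], "finger_gap": 0}, {"pos": [0.3, 0.1, 0], "finger_gap": 0}, {"pos": [0.7, 0.23, 0], "finger_gap": 0}, {"pos": [0.828, 0.27, 0], "finger_gap": 0}, {"pos": [0.828, 0.27, 0], "finger_gap": 0}, {"pos": [0.828, 0.27, 0], "finger_gap": 0}, {"pos": [0.828, 0.27, 0], "finger_gap": 0}, {"pos": [0.828, 0.27, 0], "finger_gap": 0}, {"pos": [0.828, 0.27, 0], "finger_gap": 0}, {"pos": [0.828, 0.27, 0], "finger_gap": 0}, {"pos": [0.828, 0.27, 0], "finger_gap": 0}, {"pos": [0.828, 0.27, 0], "finger_gap": 0}, {"pos": [0.828, 0.27, 0], "finger_gap": 0}, {"pos": [0.64, 0.2, 0], "finger_gap": 0}, {"rot": [0, 0, 0.0318], "finger_gap": 0}, {"rot": [0, 0, 0.0318], "finger_gap": 0}, {"rot": [0, 0, 0.0318], "finger_gap": 0}, {"rot": [0, 0, 0.0302], "finger_gap": 0}, {"finger_gap": 0}, {"finger_gap": 0}]}}

```text
time: 9.25
tool_pos: [0.523, 0.2508, 0.4206]
tcp_rot: [-0.0, 0.737, 0.675, -0.001]
contact_force: [-0.1, 0.2, -6.3]
width: 0.0158
grip_force: 45.0
```

```bash
python3 - <<'E'
from h import *
S=cam('side');T=cam('top');print('L cap at lift',tri((S,(417.5,125.5)),(T,(410,276.5))),'expected z .3797')
s=r.sense();print(s['tool_pos'],s['joints'].round(2),s['contact_force'],s['wrist_torque'])
q=s['tcp_rot'];R=Ro.from_quat([q[1],q[2],q[3],q[0]]).as_matrix();print(R.round(4).tolist())
im=cams.camera('wrist');sd=cams.camera('side');tp=cams.camera('top')
m=np.vstack([np.hstack([cv2.resize(x[:,:,::-1],(400,300)) for x in (im,sd)]),np.hstack([cv2.resize(tp[160:310,80:280,::-1],(400,300)),cv2.resize(sd[180:330,160:360,::-1],(400,300))])])
cv2.imwrite('pics/z5.png',cv2.convertScaleAbs(m,alpha=1.7))
for n,i in(('w',im),('s',sd),('t',tp)): cv2.imwrite(f'pics/{n}5.png',i[:,:,::-1])
E
```

```text
L cap at lift (array([ 0.47072681, -0.11972453,  0.38014926]), [np.float64(0.7), np.float64(0.7)]) expected z .3797
[0.52301682 0.25084236 0.42057247] [0.33 0.22 1.24 0.   1.69 0.42] [-0.1032811   0.19427643 -6.31973949] [-0.08144618  0.06612543  0.02514632]
[[0.0877, 0.9961, -0.0017], [0.9961, -0.0877, -0.0004], [-0.0005, -0.0017, -1.0]]
```

View pics/z5.png

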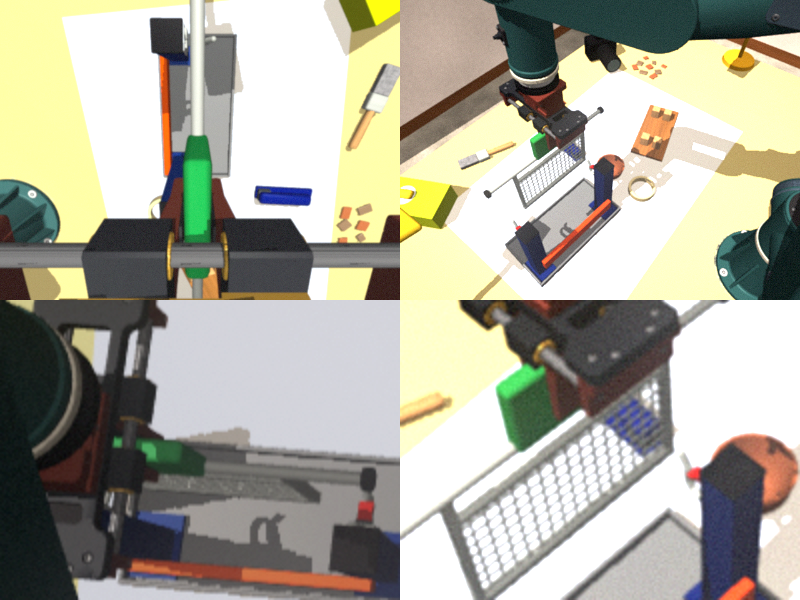

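Screen hovers over the stand, with the rod in front of the posts and the caps beyond both hooks. I'll tare the loads, then descend to just above the gates.

Scaled: 0.03 m is 0.6, 0.02 m is 0.4.

```bash
cat >> h.py <<'E'
def load(n=6):
    F=[];M=[]
    for _ in range(n):
        s=r.sense();F.append(s['contact_force']);M.append(s['wrist_torque']);cams.camera('top')
    q=s['tcp_rot'];R=Ro.from_quat([q[1],q[2],q[3],q[0]]).as_matrix();F=np.array(F);M=np.array(M)
    return F.mean(0),F.std(0),M.mean(0)@R[:,1],(M@R[:,1]).std(),M.mean(0)@R[:,0],s,R
def report(n=3):
    F,sF,m,sm,mx,s,R=load(n);F0,m0,mx0=np.load('tare.npy',allow_pickle=True)
    f=F-F0;d=(m-m0)/.13
    print('t %.2f TCP z %.4f y-tilt %.4f  F(tool y) %.2f F(tool x) %.2f  up-push L %.2f R %.2f  (total %.2f) mx %.3f'%(s['time'],s['tool_pos'][2],R[2,0],f@R[:,1],f@R[:,0],(f[2]+d)/2,(f[2]-d)/2,f[2],mx-mx0),s['tool_pos'][:2].round(4))
E
python3 - <<'E'
from h import *
F,sF,m,sm,mx,s,R=load(10);np.save('tare.npy',np.array([F,m,mx],dtype=object),allow_pickle=True);print(F,sF,m,sm,mx,s['time'])
E
```

```text
[-0.14202246 -0.12399347 -5.43905158] [0.42520207 0.33330413 0.46105243] -0.07967849480066608 0.018853738187002037 0.065720914594173 9.85
```

Call:
{"name": "steer_hand", "arguments": {"offsets": [{"pos": [0, 0.03, 0.3], "finger_gap": 0}, {"pos": [0, 0, 0.6], "finger_gap": 0}, {"pos": [0, 0, 0.6], "finger_gap": 0}, {"pos": [0, 0, 0.6], "finger_gap": 0}, {"pos": [0, 0, 0.6], "finger_gap": 0}, {"pos": [0, 0, 0.4], "finger_gap": 0}, {"pos": [0, 0, 0.2], "finger_gap": 0}, {"finger_gap": 0}, {"finger_gap": 0}]}}

```text
time: 10.8
tool_pos: [0.5261, 0.2506, 0.2576]
tcp_rot: [0.0, 0.738, 0.674, 0.001]
contact_force: [0.7, -0.4, -5.2]
width: 0.0159
grip_force: 45.0
```

```bash
python3 -c "
from h import *
report(6)"
```

```text
t 11.05 TCP z 0.2578 y-tilt 0.0008  F(tool y) 0.65 F(tool x) -0.05  up-push L 0.10 R 0.03  (total 0.14) mx -0.017 [0.526  0.2506]
```

Scaled: 0.01 m is 0.2, -0.002 m is -0.04.

Call:
{"name": "steer_hand", "arguments": {"offsets": [{"pos": [0, -0.04, 0.2], "finger_gap": 0}, {"pos": [0, 0, 0.2], "finger_gap": 0}, {"pos": [0, 0, 0.08], "finger_gap": 0}, {"finger_gap": 0}], "lines": "2,2"}}

```text
tool_pos: [0.5224, 0.2502, 0.2311]
```

```bash
python3 -c "
from h import *
report(3)"
```

```text
t 11.60 TCP z 0.2323 y-tilt -0.0003  F(tool y) -0.02 F(tool x) 0.09  up-push L -0.21 R -0.19  (total -0.40) mx -0.016 [0.5234 0.2505]
```

Call:
{"name": "steer_hand", "arguments": {"offsets": [{"pos": [0, 0, 0.04], "finger_gap": 0}, {"pos": [0, 0, 0.04], "finger_gap": 0}, {"finger_gap": 0}], "lines": "2,2"}}

```text
tool_pos: [0.5233, 0.2505, 0.2284]
```

```bash
python3 -c "
from h import *
report(3)"
```

```text
t 12.05 TCP z 0.2286 y-tilt -0.0001  F(tool y) -0.19 F(tool x) -0.03  up-push L 0.03 R -0.08  (total -0.05) mx 0.005 [0.5234 0.2505]
```

Call:
{"name": "steer_hand", "arguments": {"offsets": [{"pos": [0, 0, 0.02], "finger_gap": 0}, {"pos": [0, 0, 0.02], "finger_gap": 0}, {"finger_gap": 0}], "lines": "2,2"}}

```text
tool_pos: [0.5233, 0.2505, 0.2265]
```

```bash
python3 -c "
from h import *
report(3)"
```

```text
t 12.50 TCP z 0.2266 y-tilt -0.0001  F(tool y) 0.12 F(tool x) -0.02  up-push L 0.12 R 0.17  (total 0.29) mx 0.032 [0.5234 0.2505]
```

Scaled: 0.001 m is 0.02.

Call:
{"name": "steer_hand", "arguments": {"offsets": [{"pos": [0, 0, 0.02], "finger_gap": 0}, {"pos": [0, 0, 0.02], "finger_gap": 0}, {"finger_gap": 0}], "lines": "4,4"}}

```text
contact_force: [-0.3, -0.3, -5.0]
```

```bash
python3 -c "
from h import *
report(3)"
```

```text
t 12.95 TCP z 0.2246 y-tilt -0.0002  F(tool y) -0.18 F(tool x) -0.18  up-push L 0.08 R -0.06  (total 0.03) mx 0.011 [0.5233 0.2505]
```

Call:
{"name": "steer_hand", "arguments": {"offsets": [{"pos": [0, 0, 0.02], "finger_gap": 0}, {"pos": [0, 0, 0.02], "finger_gap": 0}, {"finger_gap": 0}], "lines": "4,4"}}

```text
contact_force: [-0.1, 0.3, -5.6]
```

```bash
python3 -c "
from h import *
report(3)"
```

```text
t 13.40 TCP z 0.2226 y-tilt -0.0002  F(tool y) -0.12 F(tool x) 0.04  up-push L -0.07 R 0.05  (total -0.02) mx 0.000 [0.5233 0.2505]
```

Call:
{"name": "steer_hand", "arguments": {"offsets": [{"pos": [0, 0, 0.02], "finger_gap": 0}, {"pos": [0, 0, 0.02], "finger_gap": 0}, {"finger_gap": 0}], "lines": "4,4"}}

```text
contact_force: [-0.2, -0.4, -5.4]
```

```bash
python3 -c "
from h import *
report(3)"
```

```text
t 13.85 TCP z 0.2206 y-tilt -0.0002  F(tool y) 0.04 F(tool x) -0.17  up-push L 0.23 R 0.14  (total 0.37) mx -0.021 [0.5234 0.2505]
```

Scaled: 0.001 m is 0.02.

Call:
{"name": "steer_hand", "arguments": {"offsets": [{"pos": [0, 0, 0.02], "finger_gap": 0}, {"pos": [0, 0, 0.02], "finger_gap": 0}, {"finger_gap": 0}], "lines": "4,4"}}

```text
contact_force: [0.3, 0.4, -4.6]
```

```bash
python3 -c "
from h import *
report(3)
im=cams.camera('wrist');sd=cams.camera('side');tp=cams.camera('top')
f=lambda x,u,v,w,h:cv2.resize(x[v:v+h,u:u+w,::-1],(400,300),interpolation=cv2.INTER_CUBIC)
m=np.vstack([np.hstack([f(im,240,20,160,120),f(sd,270,220,80,60)]),np.hstack([f(tp,220,220,80,60),f(sd,140,320,120,90)])])
cv2.imwrite('pics/z6.png',cv2.convertScaleAbs(m,alpha=1.9))
print('red w',blobs(mask(im,'red')),'s',blobs(mask(sd,'red')),'t',blobs(mask(tp,'red')))
"
```

```text
t 14.30 TCP z 0.2185 y-tilt -0.0002  F(tool y) 0.79 F(tool x) 0.51  up-push L -0.07 R -0.08  (total -0.15) mx -0.004 [0.5234 0.2504]
red w [(179, [297.1, 7.6]), (140, [332.3, 9.0]), (31, [327.0, 472.8])] s [(503, [271.6, 380.8]), (9, [326.4, 323.1])] t [(26, [195.4, 296.1])]
```

View pics/z6.png

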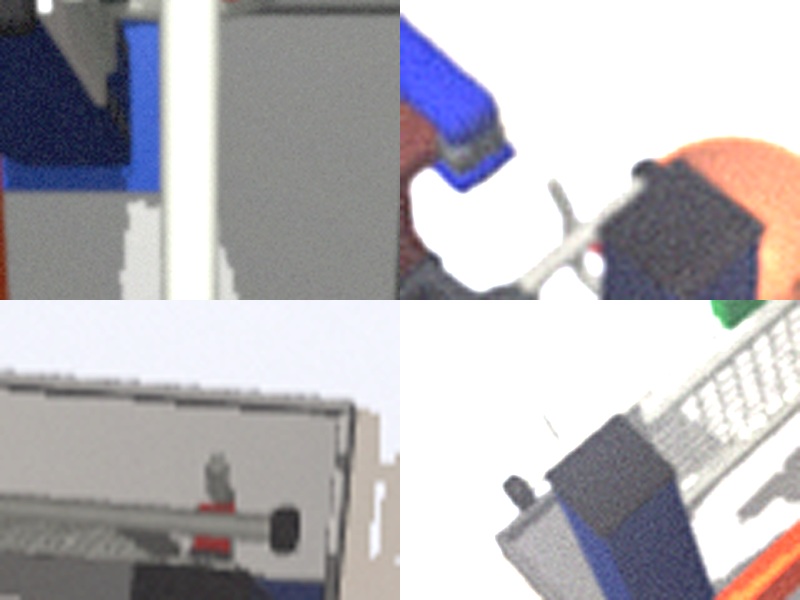

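The rod lies between the post and the nose at both hooks, with red gate visible on both sides of it in the top and wrist views. Gates not touched yet, so I keep going down.

Scaled: 0.001 m is 0.02.

Call:
{"name": "steer_hand", "arguments": {"offsets": [{"pos": [0, 0, 0.02], "finger_gap": 0}, {"pos": [0, 0, 0.02], "finger_gap": 0}, {"finger_gap": 0}], "lines": "4,4"}}

```text
contact_force: [0.4, 0.1, -4.4]
```

```bash
python3 -c "
from h import *
report(3)"
```

```text
t 14.90 TCP z 0.2166 y-tilt -0.0001  F(tool y) 0.39 F(tool x) 0.05  up-push L 0.44 R 0.12  (total 0.56) mx -0.006 [0.5234 0.2505]
```

Call:
{"name": "steer_hand", "arguments": {"offsets": [{"pos": [0, 0, 0.02], "finger_gap": 0}, {"pos": [0, 0, 0.02], "finger_gap": 0}, {"finger_gap": 0}], "lines": "4,4"}}

```text
contact_force: [-1.1, -1.6, 2.7]
```

```bash
python3 -c "
from h import *
report(3)"
```

```text
t 15.35 TCP z 0.2155 y-tilt 0.0006  F(tool y) -0.72 F(tool x) -1.76  up-push L 5.54 R 3.49  (total 9.02) mx 0.209 [0.5239 0.2506]
```

Call:
{"name": "steer_hand", "arguments": {"offsets": [{"pos": [0, 0, 0.02], "finger_gap": 0}, {"finger_gap": 0}], "lines": "4,4"}}

```text
contact_force: [-2.0, -1.4, 6.8]
```

```bash
python3 -c "
from h import *
report(3)"
```

```text
t 15.70 TCP z 0.2148 y-tilt 0.0006  F(tool y) -1.36 F(tool x) -1.79  up-push L 6.27 R 6.02  (total 12.29) mx 0.356 [0.5241 0.2507]
```

Scaled: 0.0005 m is 0.01.

Call:
{"name": "steer_hand", "arguments": {"offsets": [{"pos": [0, 0, 0.01], "finger_gap": 0}, {"pos": [0, 0, 0.01], "finger_gap": 0}, {"finger_gap": 0}], "lines": "4,4"}}

```text
contact_force: [-0.6, -1.9, 8.4]
```

```bash
python3 -c "
from h import *
report(2)"
```

```text
t 16.10 TCP z 0.2140 y-tilt 0.0010  F(tool y) -0.15 F(tool x) -1.65  up-push L 7.17 R 6.72  (total 13.89) mx 0.267 [0.5244 0.2508]
```

Call:
{"name": "steer_hand", "arguments": {"offsets": [{"pos": [0, 0, 0.01], "finger_gap": 0}, {"pos": [0, 0, 0.01], "finger_gap": 0}, {"finger_gap": 0}], "lines": "4,4"}}

```text
contact_force: [-0.4, -1.0, 8.4]
```

```bash
python3 -c "
from h import *
report(2)"
```

```text
t 16.50 TCP z 0.2132 y-tilt 0.0013  F(tool y) -0.14 F(tool x) -1.05  up-push L 7.46 R 6.51  (total 13.96) mx 0.132 [0.5248 0.2509]
```

Scaled: 0.001 m is 0.02.

Call:
{"name": "steer_hand", "arguments": {"offsets": [{"pos": [0, 0, 0.02], "finger_gap": 0}, {"pos": [0, 0, 0.02], "finger_gap": 0}, {"finger_gap": 0}], "lines": "4,4"}}

```text
contact_force: [0.9, -1.0, 7.6]
```

```bash
python3 -c "
from h import *
report(2)"
```

```text
t 16.90 TCP z 0.2114 y-tilt 0.0018  F(tool y) 1.61 F(tool x) -0.25  up-push L 7.22 R 6.12  (total 13.34) mx -0.162 [0.5256 0.2511]
```

Call:
{"name": "steer_hand", "arguments": {"offsets": [{"pos": [0, 0, 0.02], "finger_gap": 0}, {"pos": [0, 0, 0.02], "finger_gap": 0}, {"finger_gap": 0}], "lines": "4,4"}}

```text
contact_force: [1.7, -0.7, 7.4]
```

```bash
python3 -c "
from h import *
report(2)"
```

```text
t 17.30 TCP z 0.2095 y-tilt 0.0022  F(tool y) 2.06 F(tool x) -0.63  up-push L 7.53 R 5.91  (total 13.44) mx -0.342 [0.5262 0.2512]
```

Call:
{"name": "steer_hand", "arguments": {"offsets": [{"pos": [0, 0, 0.02], "finger_gap": 0}, {"pos": [0, 0, 0.02], "finger_gap": 0}, {"finger_gap": 0}], "lines": "4,4"}}

```text
contact_force: [3.5, -0.5, 6.4]
```

```bash
python3 -c "
from h import *
report(2)"
```

```text
t 17.70 TCP z 0.2076 y-tilt 0.0025  F(tool y) 3.63 F(tool x) 0.60  up-push L 6.92 R 5.24  (total 12.15) mx -0.580 [0.5267 0.2513]
```

Scaled: 0.001 m is 0.02.

Call:
{"name": "steer_hand", "arguments": {"offsets": [{"pos": [0, 0, 0.02], "finger_gap": 0}, {"pos": [0, 0, 0.02], "finger_gap": 0}, {"finger_gap": 0}], "lines": "4,4"}}

```text
contact_force: [3.0, -0.4, 6.1]
```

```bash
python3 -c "
from h import *
report(2)"
```

```text
t 18.10 TCP z 0.2057 y-tilt 0.0027  F(tool y) 3.74 F(tool x) 0.25  up-push L 6.90 R 4.77  (total 11.67) mx -0.785 [0.5271 0.2514]
```

Call:
{"name": "steer_hand", "arguments": {"offsets": [{"pos": [0, 0, 0.02], "finger_gap": 0}, {"pos": [0, 0, 0.02], "finger_gap": 0}, {"finger_gap": 0}], "lines": "4,4"}}

```text
contact_force: [5.1, -0.9, 5.5]
```

```bash
python3 -c "
from h import *
report(2)"
```

```text
t 18.50 TCP z 0.2037 y-tilt 0.0028  F(tool y) 5.03 F(tool x) 0.13  up-push L 6.69 R 3.97  (total 10.66) mx -0.898 [0.5274 0.2514]
```

Call:
{"name": "steer_hand", "arguments": {"offsets": [{"pos": [0, 0, 0.02], "finger_gap": 0}, {"pos": [0, 0, 0.02], "finger_gap": 0}, {"finger_gap": 0}], "lines": "4,4"}}

```text
contact_force: [5.6, -0.7, 4.5]
```

```bash
python3 -c "
from h import *
report(2)"
```

```text
t 18.90 TCP z 0.2016 y-tilt 0.0029  F(tool y) 5.50 F(tool x) 0.32  up-push L 6.03 R 3.73  (total 9.76) mx -1.013 [0.5276 0.2514]
```

The manual's scale: shifts go in shares of 50 mm and turns go in shares of pi rad. Converting my numbers, 0.001 m is 0.02.

Call:
{"name": "steer_hand", "arguments": {"offsets": [{"pos": [0, 0, 0.02], "finger_gap": 0}, {"pos": [0, 0, 0.02], "finger_gap": 0}, {"finger_gap": 0}], "lines": "4,4"}}

```text
contact_force: [5.8, -0.9, 4.5]
```

```bash
python3 -c "
from h import *
report(2)"
```

```text
t 19.30 TCP z 0.1996 y-tilt 0.0029  F(tool y) 6.10 F(tool x) -0.02  up-push L 6.03 R 3.55  (total 9.58) mx -1.120 [0.5277 0.2514]
```

Call:
{"name": "steer_hand", "arguments": {"offsets": [{"pos": [0, 0, 0.02], "finger_gap": 0}, {"pos": [0, 0, 0.02], "finger_gap": 0}, {"finger_gap": 0}], "lines": "4,4"}}

```text
contact_force: [6.1, -1.2, 3.8]
```

```bash
python3 -c "
from h import *
report(2)"
```

```text
t 19.70 TCP z 0.1974 y-tilt 0.0028  F(tool y) 6.72 F(tool x) 0.27  up-push L 5.47 R 3.07  (total 8.54) mx -1.231 [0.5278 0.2514]
```

Call:
{"name": "steer_hand", "arguments": {"offsets": [{"pos": [0, 0, 0.02], "finger_gap": 0}, {"finger_gap": 0}], "lines": "4,4"}}

```text
contact_force: [5.9, -0.3, 1.8]
```

```bash
python3 -c "
from h import *
report(2)"
```

```text
t 20.00 TCP z 0.1963 y-tilt 0.0027  F(tool y) 6.13 F(tool x) 0.83  up-push L 4.82 R 2.51  (total 7.33) mx -1.314 [0.5279 0.2514]
```

Scaled: 0.001 m is 0.02.

Call:
{"name": "steer_hand", "arguments": {"offsets": [{"pos": [0, 0, 0.02], "finger_gap": 0}, {"pos": [0, 0, 0.02], "finger_gap": 0}, {"finger_gap": 0}], "lines": "4,4"}}

```text
contact_force: [7.9, -0.5, -1.9]
```

```bash
python3 -c "
from h import *
report(2)"
```

```text
t 20.40 TCP z 0.1938 y-tilt 0.0024  F(tool y) 8.04 F(tool x) 0.40  up-push L 3.11 R 0.74  (total 3.85) mx -1.622 [0.528  0.2512]
```

Call:
{"name": "steer_hand", "arguments": {"offsets": [{"pos": [0, 0, 0.02], "finger_gap": 0}, {"pos": [0, 0, 0.02], "finger_gap": 0}, {"finger_gap": 0}], "lines": "4,4"}}

```text
contact_force: [0.2, -0.6, -6.4]
```

```bash
python3 -c "
from h import *
report(2)"
```

```text
t 20.80 TCP z 0.1894 y-tilt -0.0013  F(tool y) 0.22 F(tool x) -0.21  up-push L -0.05 R 0.16  (total 0.11) mx 0.056 [0.522  0.2502]
```

Call:
{"name": "steer_hand", "arguments": {"offsets": [{"pos": [0, 0, 0.02], "finger_gap": 0}, {"finger_gap": 0}], "lines": "4,4"}}

```text
contact_force: [0.6, 0.4, -5.5]
```

```bash
python3 -c "
from h import *
report(2)"
```

```text
t 21.10 TCP z 0.1893 y-tilt -0.0004  F(tool y) 0.13 F(tool x) 0.67  up-push L -0.12 R 0.03  (total -0.09) mx -0.028 [0.523  0.2504]
```

Both gates slipped past, forces back to zero. Now feel for the hook bottoms.

Scaled: 0.001 m is 0.02.

Call:
{"name": "steer_hand", "arguments": {"offsets": [{"pos": [0, 0, 0.02], "finger_gap": 0}, {"finger_gap": 0}], "lines": "4,4"}}

```text
contact_force: [0.1, -0.3, -5.1]
```

```bash
python3 -c "
from h import *
report(2)"
```

```text
t 21.40 TCP z 0.1886 y-tilt -0.0001  F(tool y) -0.04 F(tool x) -0.14  up-push L 0.17 R 0.00  (total 0.17) mx 0.017 [0.5233 0.2505]
```

Call:
{"name": "steer_hand", "arguments": {"offsets": [{"pos": [0, 0, 0.02], "finger_gap": 0}, {"finger_gap": 0}], "lines": "4,4"}}

```text
contact_force: [-0.7, -1.2, -6.2]
```

```bash
python3 -c "
from h import *
report(2)"
```

```text
t 21.70 TCP z 0.1876 y-tilt -0.0001  F(tool y) -0.19 F(tool x) -0.53  up-push L -0.37 R -0.15  (total -0.51) mx -0.007 [0.5233 0.2505]
```

Call:
{"name": "steer_hand", "arguments": {"offsets": [{"pos": [0, 0, 0.02], "finger_gap": 0}, {"finger_gap": 0}], "lines": "4,4"}}

```text
contact_force: [0.6, 0.3, -6.1]
```

```bash
python3 -c "
from h import *
report(2)"
```

```text
t 22.00 TCP z 0.1865 y-tilt -0.0002  F(tool y) 0.22 F(tool x) 0.25  up-push L -0.15 R -0.22  (total -0.36) mx -0.010 [0.5233 0.2505]
```

Scaled: 0.001 m is 0.02.

Call:
{"name": "steer_hand", "arguments": {"offsets": [{"pos": [0, 0, 0.02], "finger_gap": 0}, {"finger_gap": 0}], "lines": "4,4"}}

```text
contact_force: [0.2, 1.2, -5.8]
```

```bash
python3 -c "
from h import *
report(2)"
```

```text
t 22.30 TCP z 0.1856 y-tilt -0.0002  F(tool y) -0.15 F(tool x) 0.91  up-push L -0.24 R -0.44  (total -0.68) mx -0.029 [0.5234 0.2505]
```

Call:
{"name": "steer_hand", "arguments": {"offsets": [{"pos": [0, 0, 0.02], "finger_gap": 0}, {"finger_gap": 0}], "lines": "4,4"}}

```text
contact_force: [-0.4, -1.4, -3.4]
```

```bash
python3 -c "
from h import *
report(2)"
```

```text
t 22.60 TCP z 0.1849 y-tilt 0.0001  F(tool y) -0.73 F(tool x) -0.92  up-push L 1.48 R 0.72  (total 2.20) mx 0.075 [0.5236 0.2506]
```

Call:
{"name": "steer_hand", "arguments": {"offsets": [{"pos": [0, 0, 0.02], "finger_gap": 0}, {"finger_gap": 0}], "lines": "4,4"}}

```text
contact_force: [-2.7, -1.8, 3.7]
```

```bash
python3 -c "
from h import *
report(2)"
```

```text
t 22.90 TCP z 0.1846 y-tilt 0.0003  F(tool y) -2.18 F(tool x) -1.97  up-push L 5.28 R 4.79  (total 10.07) mx 0.400 [0.5237 0.2505]
```

Rod is home in both hooks, loads balanced (about 5 N each). Now the gentle lift: first up to just below the gates.

Scaled: -0.003 m is -0.06, -0.002 m is -0.04.

Call:
{"name": "steer_hand", "arguments": {"offsets": [{"pos": [0, 0, -0.06], "finger_gap": 0}, {"pos": [0, 0, -0.06], "finger_gap": 0}, {"pos": [0, 0, -0.06], "finger_gap": 0}, {"pos": [0, 0, -0.06], "finger_gap": 0}, {"pos": [0, 0, -0.04], "finger_gap": 0}, {"finger_gap": 0}], "lines": "4,4"}}

```text
contact_force: [0.0, 0.3, -5.4]
```

```bash
python3 -c "
from h import *
report(4)"
```

```text
t 23.70 TCP z 0.1975 y-tilt -0.0002  F(tool y) -0.04 F(tool x) 0.12  up-push L -0.13 R -0.24  (total -0.36) mx -0.003 [0.5233 0.2505]
```

Call:
{"name": "steer_hand", "arguments": {"offsets": [{"pos": [0, 0, -0.02], "finger_gap": 0}, {"pos": [0, 0, -0.02], "finger_gap": 0}, {"finger_gap": 0}], "lines": "4,4"}}

```text
contact_force: [-0.3, -0.3, -5.8]
```

```bash
python3 -c "
from h import *
report(2)"
```

```text
t 24.10 TCP z 0.1998 y-tilt -0.0000  F(tool y) -0.35 F(tool x) 0.11  up-push L 0.15 R 0.07  (total 0.21) mx -0.014 [0.5235 0.2505]
```

Call:
{"name": "steer_hand", "arguments": {"offsets": [{"pos": [0, 0, -0.02], "finger_gap": 0}, {"pos": [0, 0, -0.02], "finger_gap": 0}, {"finger_gap": 0}], "lines": "4,4"}}

```text
contact_force: [0.9, 0.2, -6.0]
```

```bash
python3 -c "
from h import *
report(2)"
```

```text
t 24.50 TCP z 0.2018 y-tilt -0.0000  F(tool y) 0.47 F(tool x) 0.25  up-push L -0.15 R -0.20  (total -0.35) mx 0.008 [0.5235 0.2505]
```

Scaled: -0.001 m is -0.02.

Call:
{"name": "steer_hand", "arguments": {"offsets": [{"pos": [0, 0, -0.02], "finger_gap": 0}, {"finger_gap": 0}], "lines": "4,4"}}

```text
contact_force: [0.1, 0.5, -7.4]
```

```bash
python3 -c "
from h import *
report(2)"
```

```text
t 24.80 TCP z 0.2024 y-tilt -0.0002  F(tool y) -0.01 F(tool x) -0.15  up-push L -0.13 R -1.31  (total -1.44) mx -0.066 [0.5232 0.2505]
```

Call:
{"name": "steer_hand", "arguments": {"offsets": [{"pos": [0, 0, -0.02], "finger_gap": 0}, {"finger_gap": 0}], "lines": "4,4"}}

```text
contact_force: [0.2, 0.3, -10.1]
```

```bash
python3 -c "
from h import *
report(2)"
```

```text
t 25.10 TCP z 0.2033 y-tilt -0.0004  F(tool y) 0.07 F(tool x) 1.12  up-push L -1.89 R -2.69  (total -4.58) mx -0.074 [0.5232 0.2505]
```

Call:
{"name": "steer_hand", "arguments": {"offsets": [{"pos": [0, 0, -0.02], "finger_gap": 0}, {"finger_gap": 0}], "lines": "4,4"}}

```text
contact_force: [0.4, 0.2, -10.8]
```

```bash
python3 -c "
from h import *
report(2)"
```

```text
t 25.40 TCP z 0.2044 y-tilt -0.0004  F(tool y) 0.43 F(tool x) 0.04  up-push L -2.26 R -2.92  (total -5.19) mx -0.068 [0.5231 0.2504]
```

Both gates hold and the hooks slide up at about 3 N each. Continue toward the upper stops.

Scaled: -0.001 m is -0.02.

Call:
{"name": "steer_hand", "arguments": {"offsets": [{"pos": [0, 0, -0.02], "finger_gap": 0}, {"pos": [0, 0, -0.02], "finger_gap": 0}, {"finger_gap": 0}], "lines": "4,4"}}

```text
contact_force: [-0.6, 0.4, -10.4]
```

```bash
python3 -c "
from h import *
report(2)"
```

```text
t 25.80 TCP z 0.2068 y-tilt -0.0002  F(tool y) -0.15 F(tool x) 0.55  up-push L -2.23 R -2.25  (total -4.48) mx 0.175 [0.5232 0.2505]
```

Call:
{"name": "steer_hand", "arguments": {"offsets": [{"pos": [0, 0, -0.02], "finger_gap": 0}, {"finger_gap": 0}], "lines": "4,4"}}

```text
contact_force: [-1.7, 0.5, -9.4]
```

```bash
python3 -c "
from h import *
report(2)"
```

```text
t 26.10 TCP z 0.2077 y-tilt -0.0002  F(tool y) -1.38 F(tool x) 0.10  up-push L -1.86 R -2.04  (total -3.91) mx 0.234 [0.5232 0.2505]
```

Call:
{"name": "steer_hand", "arguments": {"offsets": [{"pos": [0, 0, -0.02], "finger_gap": 0}, {"finger_gap": 0}], "lines": "4,4"}}

```text
contact_force: [-3.1, 0.4, -9.6]
```

```bash
python3 -c "
from h import *
report(2)"
```

```text
t 26.40 TCP z 0.2086 y-tilt -0.0002  F(tool y) -2.20 F(tool x) 0.30  up-push L -2.38 R -2.40  (total -4.78) mx 0.327 [0.5232 0.2504]
```

Scaled: -0.0005 m is -0.01.

Call:
{"name": "steer_hand", "arguments": {"offsets": [{"pos": [0, 0, -0.01], "finger_gap": 0}, {"pos": [0, 0, -0.01], "finger_gap": 0}, {"finger_gap": 0}], "lines": "4,4"}}

```text
contact_force: [-1.6, -0.0, -12.2]
```

```bash
python3 -c "
from h import *
report(2)"
```

```text
t 26.80 TCP z 0.2094 y-tilt -0.0002  F(tool y) -1.35 F(tool x) -0.51  up-push L -2.07 R -4.09  (total -6.15) mx 0.269 [0.5232 0.2504]
```

Call:
{"name": "steer_hand", "arguments": {"offsets": [{"pos": [0, 0, -0.01], "finger_gap": 0}, {"finger_gap": 0}], "lines": "4,4"}}

```text
contact_force: [-0.7, -0.5, -16.1]
```

```bash
python3 -c "
from h import *
report(2)"
```

```text
t 27.10 TCP z 0.2096 y-tilt -0.0003  F(tool y) -0.86 F(tool x) -0.28  up-push L -3.44 R -7.76  (total -11.21) mx 0.116 [0.5232 0.2504]
```

Call:
{"name": "steer_hand", "arguments": {"offsets": [{"pos": [0, 0, -0.01], "finger_gap": 0}, {"finger_gap": 0}], "lines": "4,4"}}

```text
contact_force: [0.5, -1.2, -23.7]
```

```bash
python3 -c "
from h import *
report(2)"
```

```text
t 27.40 TCP z 0.2098 y-tilt -0.0005  F(tool y) 0.89 F(tool x) -1.01  up-push L -6.44 R -11.86  (total -18.30) mx -0.199 [0.5232 0.2504]
```

Scaled: 0.0002 m is 0.004, 0.003 rad is 0.001.

Call:
{"name": "steer_hand", "arguments": {"offsets": [{"rot": [0, 0.001, 0], "pos": [0, 0, 0.004], "finger_gap": 0}, {"finger_gap": 0}, {"finger_gap": 0}], "lines": "4,4"}}

```text
contact_force: [2.2, 0.8, -26.0]
```

```bash
python3 -c "
from h import *
report(4)"
```

```text
t 27.90 TCP z 0.2098 y-tilt 0.0024  F(tool y) 1.92 F(tool x) 1.27  up-push L -9.53 R -11.10  (total -20.63) mx -0.237 [0.5231 0.2504]
```

Scaled: 0.0004 m is 0.008, 0.0005 rad is 0.0002.

Call:
{"name": "steer_hand", "arguments": {"offsets": [{"rot": [0, 0.0002, 0], "pos": [0, 0, 0.008], "finger_gap": 0}, {"finger_gap": 0}, {"finger_gap": 0}], "lines": "4,4"}}

```text
contact_force: [0.4, 0.9, -24.8]
```

```bash
python3 -c "
from h import *
report(4)"
```

```text
t 28.40 TCP z 0.2098 y-tilt 0.0031  F(tool y) 0.59 F(tool x) 1.13  up-push L -9.73 R -9.74  (total -19.47) mx -0.102 [0.5231 0.2504]
```

Scaled: 0.0005 m is 0.01.

Call:
{"name": "steer_hand", "arguments": {"offsets": [{"pos": [0, 0, 0.01], "finger_gap": 0}, {"finger_gap": 0}, {"finger_gap": 0}], "lines": "4,4"}}

```text
contact_force: [-1.3, 0.4, -20.6]
```

```bash
python3 -c "
from h import *
report(4)"
```

```text
t 28.90 TCP z 0.2097 y-tilt 0.0033  F(tool y) -1.52 F(tool x) 0.40  up-push L -7.92 R -6.46  (total -14.37) mx 0.287 [0.5232 0.2504]
```

Pull is now 14.4 N beyond the weight (about 1.47 kg), split 7.9/6.5 N. Hold and confirm, with a look at both gates.

Call:
{"name": "steer_hand", "arguments": {"offsets": [{"finger_gap": 0}, {"finger_gap": 0}, {"finger_gap": 0}], "lines": "4,4"}}

```text
contact_force: [-2.3, 0.8, -18.0]
```

```bash
python3 -c "
from h import *
report(6)
im=cams.camera('wrist');sd=cams.camera('side');tp=cams.camera('top')
f=lambda x,u,v,w,h:cv2.resize(x[v:v+h,u:u+w,::-1],(400,300),interpolation=cv2.INTER_CUBIC)
m=np.vstack([np.hstack([f(im,240,0,160,120),f(sd,270,220,80,60)]),np.hstack([f(tp,220,220,80,60),f(sd,140,320,120,90)])])
cv2.imwrite('pics/z7.png',cv2.convertScaleAbs(m,alpha=1.9))
"
```

```text
t 29.50 TCP z 0.2097 y-tilt 0.0033  F(tool y) -2.88 F(tool x) -0.04  up-push L -7.10 R -4.61  (total -11.71) mx 0.608 [0.5232 0.2505]
```

View pics/z7.png

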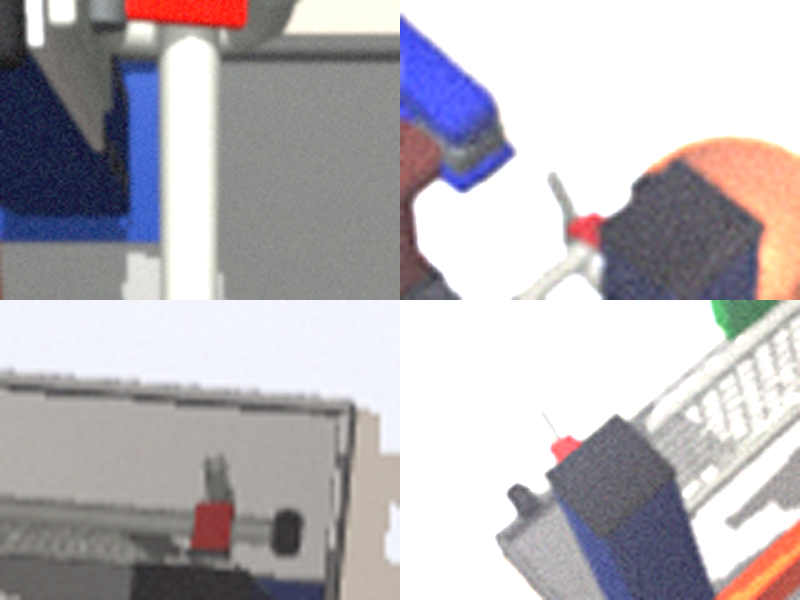

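Both red gates lie shut over the rod. The pull relaxed to 11.7 N, so I nudge it back to about 14.7 N.

Scaled: -0.0003 m is -0.006, -0.0006 rad is -0.0002.

Call:
{"name": "steer_hand", "arguments": {"offsets": [{"rot": [0, -0.0002, 0], "pos": [0, 0, -0.006], "finger_gap": 0}, {"finger_gap": 0}, {"finger_gap": 0}], "lines": "4,4"}}

```text
contact_force: [-3.6, -0.7, -16.7]
```

```bash
python3 -c "
from h import *
report(4)"
```

```text
t 30.15 TCP z 0.2097 y-tilt 0.0026  F(tool y) -4.13 F(tool x) -0.88  up-push L -6.87 R -5.27  (total -12.15) mx 0.724 [0.5232 0.2504]
```

Call:
{"name": "steer_hand", "arguments": {"offsets": [{"finger_gap": 0}, {"finger_gap": 0}], "lines": "4,4"}}

```text
contact_force: [-3.3, -0.3, -18.8]
```

```bash
python3 -c "
from h import *
report(4)"
```

```text
t 30.55 TCP z 0.2097 y-tilt 0.0026  F(tool y) -3.34 F(tool x) -0.83  up-push L -7.42 R -5.73  (total -13.15) mx 0.712 [0.5233 0.2504]
```

Scaled: -0.0001 m is -0.002, -0.0004 rad is -0.0001.

Call:
{"name": "steer_hand", "arguments": {"offsets": [{"rot": [0, -0.0001, 0], "pos": [0, 0, -0.002], "finger_gap": 0}, {"finger_gap": 0}, {"finger_gap": 0}], "lines": "4,4"}}

```text
contact_force: [-3.4, -1.3, -21.3]
```

```bash
python3 -c "
from h import *
report(4)"
```

```text
t 31.05 TCP z 0.2097 y-tilt 0.0022  F(tool y) -3.62 F(tool x) -1.13  up-push L -8.47 R -7.12  (total -15.60) mx 0.706 [0.5232 0.2504]
```

Call:
{"name": "steer_hand", "arguments": {"offsets": [{"finger_gap": 0}, {"finger_gap": 0}, {"finger_gap": 0}], "lines": "4,4"}}

```text
contact_force: [-4.0, -1.1, -21.4]
```

```bash
python3 -c "
from h import *
report(6)"
```

```text
t 31.65 TCP z 0.2097 y-tilt 0.0022  F(tool y) -3.76 F(tool x) -1.02  up-push L -9.07 R -7.95  (total -17.02) mx 0.718 [0.5232 0.2504]
```

Check done: both sides caught, about 1.5–1.7 kg total with under 1 kg on each. Set it back down.

Scaled: 0.002 m is 0.04, 0.001 m is 0.02, -0.0025 rad is -0.0008.

Call:
{"name": "steer_hand", "arguments": {"offsets": [{"pos": [0, 0, 0.02], "finger_gap": 0}, {"rot": [0, -0.0008, 0], "pos": [0, 0, 0.02], "finger_gap": 0}, {"pos": [0, 0, 0.04], "finger_gap": 0}, {"pos": [0, 0, 0.04], "finger_gap": 0}, {"pos": [0, 0, 0.04], "finger_gap": 0}, {"pos": [0, 0, 0.04], "finger_gap": 0}, {"pos": [0, 0, 0.04], "finger_gap": 0}, {"pos": [0, 0, 0.04], "finger_gap": 0}, {"pos": [0, 0, 0.04], "finger_gap": 0}, {"pos": [0, 0, 0.04], "finger_gap": 0}, {"pos": [0, 0, 0.04], "finger_gap": 0}, {"pos": [0, 0, 0.04], "finger_gap": 0}, {"finger_gap": 0}, {"finger_gap": 0}], "lines": "4,4"}}

```text
contact_force: [0.5, -0.6, -6.0]
```

```bash
python3 -c "
from h import *
report(4)"
```

```text
t 33.25 TCP z 0.1879 y-tilt -0.0001  F(tool y) -0.04 F(tool x) 0.14  up-push L -0.12 R -0.13  (total -0.25) mx -0.019 [0.5234 0.2505]
```

Scaled: 0.001 m is 0.02, 0.0005 m is 0.01.

Call:
{"name": "steer_hand", "arguments": {"offsets": [{"pos": [0, 0, 0.02], "finger_gap": 0}, {"pos": [0, 0, 0.02], "finger_gap": 0}, {"pos": [0, 0, 0.01], "finger_gap": 0}, {"finger_gap": 0}, {"finger_gap": 0}], "lines": "4,4"}}

```text
contact_force: [0.4, 0.6, -4.8]
```

```bash
python3 -c "
from h import *
report(4)"
```

```text
t 33.95 TCP z 0.1854 y-tilt -0.0002  F(tool y) -0.10 F(tool x) 0.46  up-push L 0.18 R -0.04  (total 0.14) mx -0.028 [0.5234 0.2505]
```

Call:
{"name": "steer_hand", "arguments": {"offsets": [{"pos": [0, 0, 0.01], "finger_gap": 0}, {"finger_gap": 0}], "lines": "4,4"}}

```text
contact_force: [-0.2, -0.9, -4.7]
```

```bash
python3 -c "
from h import *
report(3)"
```

```text
t 34.30 TCP z 0.1851 y-tilt -0.0000  F(tool y) -0.22 F(tool x) -0.30  up-push L 0.86 R 0.19  (total 1.05) mx 0.025 [0.5234 0.2505]
```

Scaled: 0.0004 m is 0.008.

Call:
{"name": "steer_hand", "arguments": {"offsets": [{"pos": [0, 0, 0.008], "finger_gap": 0}, {"finger_gap": 0}, {"finger_gap": 0}], "lines": "4,4"}}

```text
contact_force: [-1.4, -1.2, -0.6]
```

```bash
python3 -c "
from h import *
report(3)"
```

```text
t 34.75 TCP z 0.1848 y-tilt 0.0000  F(tool y) -0.84 F(tool x) -1.19  up-push L 3.21 R 1.64  (total 4.85) mx 0.192 [0.5235 0.2505]
```

Call:
{"name": "steer_hand", "arguments": {"offsets": [{"finger_gap": 0.088}, {"finger_gap": 0.088}, {"finger_gap": 0.088}, {"finger_gap": 0.088}, {"finger_gap": 0.088}, {"finger_gap": 0.088}, {"finger_gap": 0.088}, {"finger_gap": 0.088}, {"finger_gap": 0.088}, {"finger_gap": 0.088}]}}

```text
time: 35.8
tool_pos: [0.5234, 0.2505, 0.1845]
tcp_rot: [0.0, 0.738, 0.674, -0.0]
contact_force: [-0.9, 1.3, -0.1]
width: 0.0875
grip_force: 0.0
```

Released with no contact force. Withdraw straight up, away, then look.

Scaled: -0.045 m is -0.9, -0.04 m is -0.8.

Call:
{"name": "steer_hand", "arguments": {"offsets": [{"pos": [0, 0, -0.2], "finger_gap": 0.088}, {"pos": [0, 0, -0.4], "finger_gap": 0.088}, {"pos": [0, 0, -0.6], "finger_gap": 0.088}, {"pos": [0, 0, -0.8], "finger_gap": 0.088}, {"pos": [0, 0, -0.9], "finger_gap": 0.088}, {"pos": [0, 0, -0.9], "finger_gap": 0.088}, {"pos": [0, 0, -0.6], "finger_gap": 0.088}, {"pos": [-0.6, -0.4, 0], "finger_gap": 0.088}, {"pos": [-0.8, -0.5, 0], "finger_gap": 0.088}, {"pos": [-0.8, -0.5, 0], "finger_gap": 0.088}, {"pos": [-0.8, -0.5, 0], "finger_gap": 0.088}, {"pos": [-0.8, -0.5, 0], "finger_gap": 0.088}, {"finger_gap": 0.088}, {"finger_gap": 0.088}], "lines": "1,4"}}

```text
time: 37.2
tool_pos: [0.3866, 0.0718, 0.4056]
tcp_rot: [0.001, 0.739, 0.673, 0.001]
contact_force: [0.1, 0.6, -0.3]
```

```bash
python3 -c "
from h import *
im=cams.camera('wrist');sd=cams.camera('side');tp=cams.camera('top')
f=lambda x,u,v,w,h:cv2.resize(x[v:v+h,u:u+w,::-1],(400,300),interpolation=cv2.INTER_CUBIC)
m=np.vstack([np.hstack([f(im,0,0,640,480),f(sd,0,0,640,480)]),np.hstack([f(tp,90,170,280,210),f(sd,150,220,200,150)])])
cv2.imwrite('pics/z8.png',cv2.convertScaleAbs(m,alpha=1.9))
print(blobs(mask(tp,'red')),blobs(mask(im,'red')),blobs(mask(sd,'red')))
"
```

```text
[(58, [127.2, 253.9])] [(187, [444.2, 143.3])] [(7, [431.1, 131.9]), (7, [423.3, 134.4]), (17, [306.8, 267.5]), (36, [328.8, 324.4]), (58, [316.2, 341.8]), (410, [262.0, 389.5]), (9, [188.9, 364.9])]
```

View pics/z8.png

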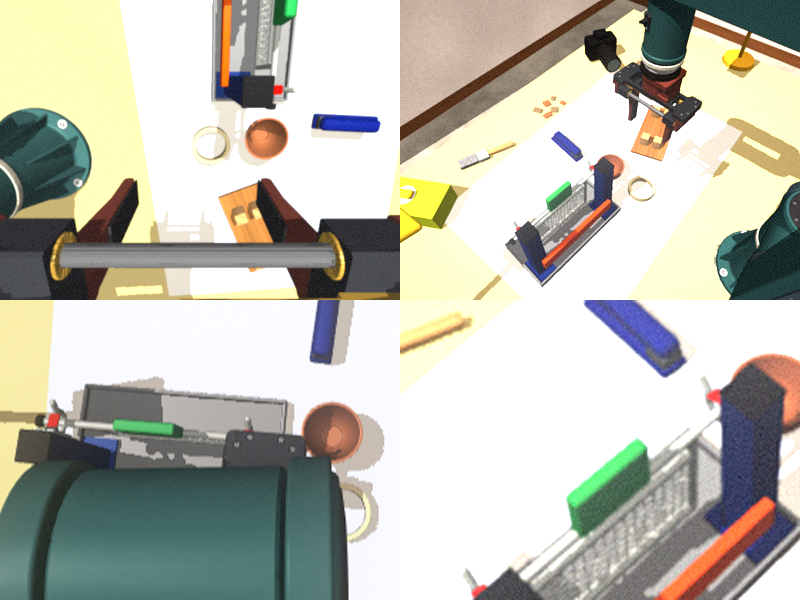

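The screen hangs in both hooks, with gates shut at top (127,254) and side (307,267)/(189,365). Bystanders are where they were, and the robot is clear. I'm handing in.

```bash
python3 -c "
from plant import r, cams
print(r.hand_in())"
```

```text
the job is handed in; nothing more can be done
None
```

The screen hangs in both hooks with both red gates shut. The check lift held at 12–17 N beyond its weight after a brief 20.6 N peak (about 2.1 kg total against the 1.5 kg asked), with at most about 12 N read on either hook (limit 14.7 N); it was then set down and released, the pot, tape and stapler look undisturbed, and the job was handed in at about 37 s.

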